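Stow spare ball knobs in the instrument case and hold its cover down

TASK

First pour all five black ball knobs from the white parts cup into the open compartment in the top of the instrument case and stand the empty cup upright on the bench; then give the winged stud on the case its quarter turn counter-clockwise to its stop, so that the wing lies along the length of the case and matches the slot in the cover. Then pick up the aluminium cover by its grip, lower it over the wing and press it down against the sprung seal until it lies flush on the case all round. Finish while holding it: the program ends with the gripper still pressing the cover flush, not letting go, and the other things on the bench are left where they stand.

Things in the scene. Friction and masses are not known exactly. Their poses are not given: they have to be found in the camera images.
- case: grey instrument case, fixed to the bench, 140 (x) x 240 (y, its length) x 60 mm high; origin under its centre. Flat top with an open compartment 80 (x) x 100 (y) mm, 48 deep, centred at y -25 mm. A black sprung seal frame (100 x 120 mm outside, 84 x 104 inside) round its mouth stands 5 mm proud of the top. A steel winged stud stands on the top at y +80 mm
- seat (a point): centre of the case's flat top (60 mm above the bench), axes as the case. The cover is home when its origin lies here, with its axes along the case's axes (slot over the stud)
- compartment (a point): centre of the compartment's floor, 12 mm above the bench and 48 mm below the case's top, axes as the case
- seal (a joint): how far the sprung seal frame is pushed down (m): 0 standing 5 mm proud, 0.005 with the cover flush on the case top. Its spring pushes up with 3.6 N at 0 and 9.6 N at 0.005; the cover's own weight does not push it in
- fastener (a joint): turn of the winged stud (rad): 0 with the wing across the case (along case x), growing counter-clockwise seen from above, 1.571 at its stop with the wing along the case's length (case y), matching the slot. Starts at 0.1 to 0.45 and stays where it is left; turns with about 0.04 N m
- wing (a point): middle of the stud's wing, on its turning axis, 16 mm above the case top; the wing is an upright steel bar 26 long (this frame's x) x 8 thick (y) x 16 mm high, from 8 to 24 mm above the case top, on a stem 8 mm in diameter. To be gripped across its thickness
- cover: loose aluminium cover plate 130 (x) x 225 (y) x 6 mm, 0.18 to 0.26 kg, lying flat, origin at the centre of its underside. Slot 15 (x) x 35 mm (y) through it, centred at y +80 mm. A black upright grip rib 12 (x) x 70 (y) mm stands on it, 6 to 40 mm above the underside, centred at y -25 mm
- cover_grip (a point): point inside the cover's grip rib to take it by, at x 0, y -25 mm, 29 mm above the cover's underside, axes as the cover; grip across x
- cup: white flared parts cup, 0.1 to 0.15 kg, 50 mm high, outside radius 31 mm at the foot, 46 mm at the rim, wall 4, floor 5 mm, origin under its centre; flat tab handle 12 mm thick (y) on its +x side, 42 to 92 mm from the axis, 18 to 48 mm up. It pours over the rim's side away from the handle (-x) when tipped by 80 to 95 degrees
- cup_grip (a point): point inside the cup's tab handle to take it by, 70 mm from the cup's axis on +x, 36 mm above its underside, axes as the cup; grip across y
- ball0: black plastic ball knob, a ball 18 mm in diameter, 10 g, in the cup at the start; origin at its centre
- ball1: black plastic ball knob, a ball 18 mm in diameter, 10 g, in the cup at the start; origin at its centre
- ball2: black plastic ball knob, a ball 18 mm in diameter, 10 g, in the cup at the start; origin at its centre
- ball3: black plastic ball knob, a ball 18 mm in diameter, 10 g, in the cup at the start; origin at its centre
- ball4: black plastic ball knob, a ball 18 mm in diameter, 10 g, in the cup at the start; origin at its centre
- spool: bystander: small steel-grey solder spool, 50 mm in diameter, 30 mm high, origin under its centre
- meter: bystander: black hand meter lying flat, 75 x 100 x 28 mm, origin under its centre
- driver: bystander: screwdriver lying behind the case, about 200 mm long, lying along its x
- tape: bystander: roll of paper tape lying flat, 90 mm in diameter, 20 mm high, origin under its centre
- shell: bystander: open white plastic housing shell, 60 x 90 x 35 mm, origin under its centre
- flux: bystander: small jar, 44 mm in diameter, 50 mm high, origin under its centre
Things that resemble listed ones, but are neither listed nor needed, are in the scene too. Leave any brown or red look-alike of the cup alone.

How it is judged:
By the outcome, as a careful person would: the job done as asked, in the order asked, and still so for the second after the job is handed in, while the arm keeps its last pose, push and grip.
It also fails if it takes over 72 s, if anything falls off the work surface, if the arm or the gripper's body presses on something with over 40 N, if the wrist force passes 120 N, or if a joint passes its speed limit or range.

ROBOT

A 6-joint arm with a two-finger parallel gripper is mounted at the origin on the work surface. World frame = base frame: x ahead of the robot, y to its left, z up, the work surface at z = 0. Lengths are in m, angles in rad, forces in N, time in s.
With the tool pointing down it reaches from about 0.35 to 0.85 m from the base axis. Payload 8.1 kg.
Tool frame: the origin (TCP) lies between the finger pads; the fingertips stand 14 mm ahead of it and the grasp point (between the pads) lies 5 mm behind it (robot.tcp_to_tips is the z of the fingertips in the tool frame, in m); z points along the fingers, y is the line along which they close (so a half turn about z gives the same grasp; the last joint's range is limited). The gripper opens to 93 mm and grips with 3 to 60 N. Pads are 15 mm wide; open, the fingers measure 128 mm over their backs; the gripper's body (75 mm by 188 mm) begins 65 mm behind the grasp point.
Start: joints at [-1.289, 0.13, 1.488, -0, 1.523, -0.085], TCP at [0.215, -0.56, 0.233] pointing down, gripper open.
Joint ranges: [-2.96, 2.96], [-0.89, 2.26], [0.02, 2.5], [-1.34, 4.48], [0, 2.73], [-2.66, 2.66]. Speed limits (rad/s): [2.39, 2.39, 2.79, 3.14, 3.14, 3.14].

INTERFACE

Orientations are given as a rotation vector (axis times angle).
In Python, from plant import sensors, read_camera, robot gives the robot as it stands.
- The arm moves only by the shell command python3 -m inch FILE [FORCE], which reads ROWS from the file FILE. ROWS is one flat JSON list of numbers that holds 1 to 20 rows one after another, with no inner brackets; each row has 5 numbers: the finger opening in m, then dx, dy, dz in m, then a turn about the tool's z in rad; each row shifts and turns the commanded pose from where the row before left it, along the tool's axes as they then stand; what a row does not reach is not made up. A row lasts 1/10 s, in which the tool goes at most 0.05 m and 0.15 rad, less where a joint would pass 70% of its speed; a pose out of reach is approached as far as the arm can. The fingers move at their own pace and stop on an object; FORCE is the grip in N (left out, the last holds). Time passes only in rows, so rows that do not move let the fingers close. It prints the time, the measured TCP pose, the force, the opening and the grip force at its end. Input that does not fit is refused with a message, and nothing moves.
- sensors.read_state(): the state, without advancing time (a new reading comes with each control period).
- read_camera(name): name is "side" or "top"; returns a dict with "image" (384x512x3 uint8, red, green, blue), "depth" (384x512 float32, m along the optical axis (not along the pixel's ray), 0 where there is no reading), "fx", "fy", "cx", "cy" (pixels), "R" (3x3) and "t" (3): a world point X has camera coordinates R X + t. Camera axes: x right, y down, z forward; pixel columns grow to the right and rows downward; lengths in m; the calibration is good to about 2 mm. A picture is of the moment at which its call begins.
- robot.close_job(): hands the job in; it is judged then, once.
The state is a dict: "t": time; "q": joint angles; "dq": joint speeds; "joint_torque": joint torques, N m; "tool_pos": TCP position; "orientation": TCP orientation; "force": force on the tool from outside, world axes, zero at the start; "wrist_torque": the same for the moment, N m; "opening": finger opening in m; "gripper_force": force on a finger pad.
Only numpy, scipy, OpenCV 4.12 (cv2) and the standard library are available. Lean on these libraries where they do the work, as an engineer would, in place of code of your own. Each camera call takes 0.05 s, during which the arm holds its last target. There are 200 camera calls.

## Working session

There is one attempt and no reset: what is moved stays moved. The work goes in short steps, Python scripts to look and compute and a shell command to move; the robot and the scene stay as the last step left them, time stands still between calls to the robot, and variables do not carry over. Pictures are saved under pics/ and viewed, at most 10 in all, crops included, and the job is handed in when it is done.

```bash
ls; mkdir -p pics; python3 - <<'E'
from plant import sensors, read_camera, robot
import cv2,numpy as np
for n in ("top","side"):
    c=read_camera(n); cv2.imwrite(f"pics/{n}0.png",c["image"][:,:,::-1]); np.savez(f"{n}0.npz",**c)
    print(n,c["fx"],c["cx"],c["cy"],np.round(c["R"],3).tolist(),c["t"])
print(sensors.read_state())
E
```

```text
pics
top 432.86231832173473 246.46376226605537 196.37076504459498 [[0.004, -1.0, 0.006], [-0.995, -0.005, -0.099], [0.099, -0.006, -0.995]] [-0.05337857  0.52601516  1.84075186]
side 440.78735360251443 264.1381590989169 191.76149259005678 [[-0.716, 0.698, 0.006], [0.426, 0.444, -0.789], [-0.553, -0.563, -0.615]] [ 0.39928515 -0.15264715  1.8972608 ]
{'t': 0.1, 'q': array([-1.28940298e+00,  1.31072273e-01,  1.48915626e+00, -1.01745369e-05,
        1.52302000e+00, -8.53974541e-02]), 'dq': array([-0.00017117, -0.00090611, -0.00106386, -0.00251228, -0.00183281,
        0.00090173]), 'joint_torque': array([ 1.56072249e-03, -5.61340821e+01, -4.93096089e+01,  7.70392525e-02,
        2.91462574e-02, -4.40628526e-05]), 'tool_pos': array([ 0.21505484, -0.55960895,  0.23170808]), 'orientation': array([-3.08728913e+00, -5.72629764e-01,  2.70234675e-04]), 'force': array([ 0.33882612, -0.68713906, -0.45968602]), 'wrist_torque': array([ 0.00188495, -0.04268666, -0.00577063]), 'gripper_force': 0.0, 'opening': 0.09294475567407931}
```

View pics/top0.png

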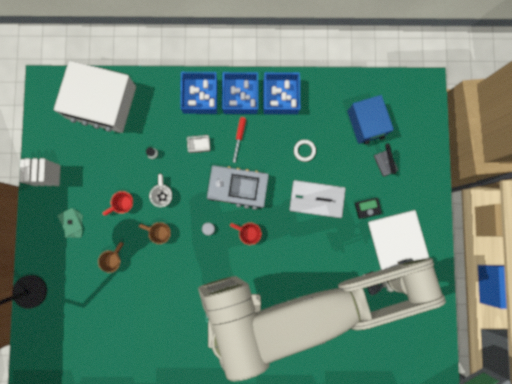

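View pics/side0.png

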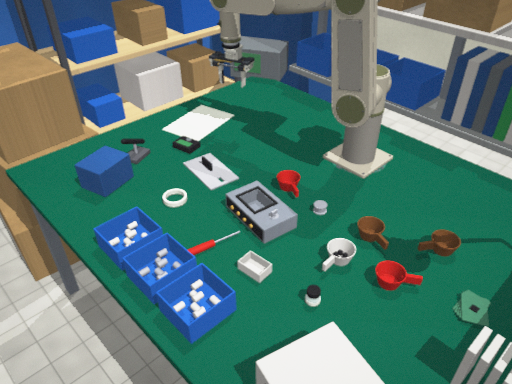

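The top view shows:
- the case at (238,187)
- the cover at (317,199)
- the white cup with black balls at (161,195), handle towards (160,180)
- red cups at (121,203) and (250,234)
- brown cups at (160,233) and (110,261)

The white one holding balls fits the description. I'll confirm it in an enlarged crop.

```bash
cat > h.py <<'E'
import numpy as np,cv2
def load(n): return dict(np.load(f"{n}.npz"))
def cloud(c):
    v,u=np.mgrid[:384,:512]; z=c["depth"]; P=np.stack([(u-c["cx"])/c["fx"]*z,(v-c["cy"])/c["fy"]*z,z],-1)
    W=(P-c["t"])@c["R"]; W[z==0]=np.nan; return W
def proj(c,X):
    p=np.asarray(X)@c["R"].T+c["t"]; return np.stack([c["fx"]*p[...,0]/p[...,2]+c["cx"],c["fy"]*p[...,1]/p[...,2]+c["cy"]],-1)
E
python3 - <<'E'
from h import *
t=load("top0");s=load("side0")
a=cv2.resize(t["image"][155:225,135:235],(800,560)[:2],interpolation=2)[:,:,::-1]
cv2.imwrite("pics/crop1.png",cv2.resize(np.vstack([cv2.resize(t["image"][160:220,140:270],None,fx=5,fy=5,interpolation=2),cv2.resize(s["image"][180:240,220:350][:, :],None,fx=5,fy=5,interpolation=2)][:1]+[cv2.resize(s["image"][200:275,230:360],(650,300),interpolation=2)])[:,:,::-1],(650,600)))
for n,c in(("top",t),("side",s)):
    W=cloud(c); print(n)
    bench=W[(np.abs(W[...,2])<.02)&(W[...,0]>.3)&(W[...,0]<.8)]; print("bench z",np.median(bench[:,2]))
    for nm,(u,v),r,lo,hi in (("case",(238,187),.15,.052,.063),("cover",(317,199),.14,.004,.012),("rib",(317,199),.14,.025,.05),("cup",(161,195),.1,.04,.056),("wing",(219,183),.03,.075,.095)):
        tw=cloud(t)[v,u]; 
        m=(np.hypot(W[...,0]-tw[0],W[...,1]-tw[1])<r)&(W[...,2]>lo)&(W[...,2]<hi)
        if nm in("cover","case"):  # biggest component
            k,l,st,_=cv2.connectedComponentsWithStats(m.astype(np.uint8)); m=l==1+np.argmax(st[1:,4])
        p=W[m]; 
        if len(p)<3: print(nm,tw,len(p));continue
        R=cv2.minAreaRect((p[:,:2]*1000).astype(np.float32))
        print(nm,tw.round(3),len(p),"z",np.median(p[:,2]).round(4),[np.round(x,1) for x in R],"mean",(p.mean(0)*1000).round(1))
E
```

```text
top
bench z 0.00036197407136131414
case [ 0.568 -0.014  0.015] 933 z 0.0586 [array([566.9, -11.7]), array([240. , 145.9]), np.float64(81.9)] mean [569.   -2.1  58.4]
cover [ 0.515 -0.354  0.036] 917 z 0.0073 [array([ 510., -359.]), array([245., 175.]), np.float64(89.9)] mean [ 516.9 -357.7    7.4]
rib [ 0.515 -0.354  0.036] 51 z 0.0381 [array([ 514.8, -384.4]), array([72. , 12.9]), np.float64(80.5)] mean [ 515.3 -382.8   37.9]
cup [0.532 0.32  0.014] 125 z 0.0477 [array([542.2, 308.6]), array([ 88. , 124.3]), np.float64(64.3)] mean [545.6 321.5  47.5]
wing [0.577 0.065 0.08 ] 13 z 0.0819 [array([578.6,  65.1]), array([21.2,  8.2]), np.float64(0.1)] mean [578.2  66.5  81.4]
side
bench z -0.0011522379467642017
case [ 0.568 -0.014  0.015] 1340 z 0.0582 [array([569. ,  -7.6]), array([246.7, 147.9]), np.float64(82.1)] mean [576.6   9.   58.1]
cover [ 0.515 -0.354  0.036] 399 z 0.0057 [array([ 522.3, -351.5]), array([226.7, 131.1]), np.float64(82.3)] mean [ 537.3 -334.9    6. ]
rib [ 0.515 -0.354  0.036] 52 z 0.0342 [array([ 518.7, -378.9]), array([74.4, 16.2]), np.float64(83.0)] mean [ 519.1 -375.4   33.9]
cup [0.532 0.32  0.014] 220 z 0.0459 [array([544. , 329.8]), array([132.3,  89.2]), np.float64(29.5)] mean [541.9 320.3  46. ]
wing [0.577 0.065 0.08 ] 21 z 0.0805 [array([582. ,  73.2]), array([27.8,  9.9]), np.float64(7.0)] mean [581.7  72.9  80.1]
```

View pics/crop1.png

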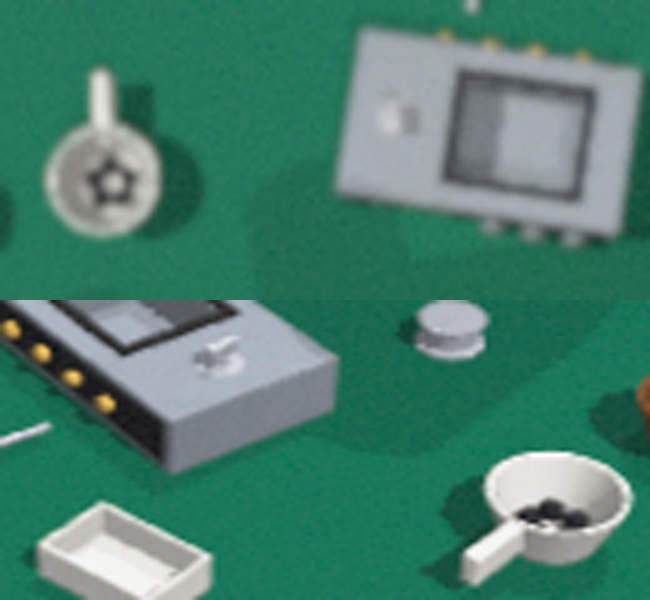

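The crop confirms it: white cup, five black balls, handle pointing to world +x. Next I'll fit accurate poses from the edges, using both cameras jointly.

```bash
cat >> h.py <<'E'
from scipy.optimize import minimize
from scipy.ndimage import map_coordinates
def rect(w,h,z,cy=0,cx=0,n=60):
    a=np.linspace(-.5,.5,n); o=np.full(n,.5)
    P=np.concatenate([np.c_[a*w,o*h],np.c_[a*w,-o*h],np.c_[o*w,a*h],np.c_[-o*w,a*h]])+[cx,cy]
    N=np.concatenate([np.c_[0*a,o*2],np.c_[0*a,-o*2],np.c_[o*2,0*a],np.c_[-o*2,0*a]])
    return np.c_[P,np.full(4*n,z)],np.c_[N,np.zeros(4*n)]
def circ(r,z,n=120):
    a=np.linspace(0,2*np.pi,n); N=np.c_[np.cos(a),np.sin(a),0*a]; return N*r+[0,0,z],N
def fit(cams,models,x0,sig=1.0):
    G=[]
    for c in cams:
        b=cv2.GaussianBlur(c["image"].astype(np.float32),(0,0),sig)
        G.append((np.gradient(b,axis=1),np.gradient(b,axis=0)))
    def cost(p):
        x,y,th=p[0]/1000,p[1]/1000,p[2]/100; C,S=np.cos(th),np.sin(th); R=np.array([[C,-S,0],[S,C,0],[0,0,1]]); s=0
        for c,(gx,gy) in zip(cams,G):
            for P,N in models:
                X=P@R.T+[x,y,0]; q=proj(c,X); d=proj(c,X+N@R.T*.002)-q; d/=np.linalg.norm(d,axis=1)[:,None]
                g=sum((map_coordinates(gx[...,k],q.T[::-1],order=1)*d[:,0]+map_coordinates(gy[...,k],q.T[::-1],order=1)*d[:,1])**2 for k in range(3))
                s-=np.sqrt(g+1).mean()
        return s
    best=None
    for dx in(-4,0,4):
        for dy in(-4,0,4):
            r=minimize(cost,np.array(x0)+[dx,dy,0],method="Nelder-Mead",options=dict(initial_simplex=np.array(x0)+[dx,dy,0]+np.array([[0,0,0],[4,0,0],[0,4,0],[0,0,4.]])))
            if best is None or r.fun<best.fun: best=r
    return best.x,best.fun
E
python3 - <<'E'
from h import *
t=load("top0");s=load("side0")
case=[rect(.14,.24,.06),rect(.1,.12,.065,-.025),rect(.084,.104,.065,-.025)]
cov=[rect(.13,.225,.006),rect(.012,.07,.04,-.025)]
cup=[circ(.046,.05),rect(.05,.012,.048,0,.067)]
for nm,m,x0 in(("case",case,(568,-9,-14)),("cover",cov,(519,-355,-14)),("cup",cup,(532,320,10))):
    for k,cs in(("top",[t]),("side",[s]),("both",[t,s])):
        x,f=fit(cs,m,x0); print(nm,k,x.round(1),"deg",np.degrees(x[2]/100).round(1),round(f,2))
E
```

```text
case top [569.6 -10.8 -14.1] deg -8.1 -85.16
case side [573.3  -6.7 -14.7] deg -8.4 -116.81
case both [571.3 -10.  -15.4] deg -8.9 -197.5
cover top [ 518.5 -358.3  -13.8] deg -7.9 -89.14
cover side [ 525.4 -346.5  -11.6] deg -6.7 -107.81
cover both [ 520.2 -356.2  -13.9] deg -8.0 -178.64
cup top [526.5 316.3   6.4] deg 3.7 -81.2
cup side [529.9 321.4   5.2] deg 3.0 -119.58
cup both [528.5 319.7   5.5] deg 3.2 -186.13
```

```bash
cat > g.py <<'E'
import sys,numpy as np
from scipy.spatial.transform import Rotation as Ro
from plant import sensors
# usage: g.py x y z yawdeg -> turn first, then shift (in tool axes after the turn)
x,y,z,yw=map(float,sys.argv[1:5]); s=sensors.read_state()
R=Ro.from_rotvec(s["orientation"]).as_matrix(); cur=np.arctan2(R[1,0],R[0,0])
d=(np.radians(yw)-cur+np.pi)%(2*np.pi)-np.pi
R2=R@Ro.from_rotvec([0,0,-d]).as_matrix()
print("t",round(s["t"],1),"yaw",np.degrees(cur).round(1),"tilt",np.degrees(np.arccos(-R[2,2])).round(2),"turn",round(-d,3),"shift",(R2.T@(np.array([x,y,z])-s["tool_pos"])).round(4),"q",s["q"].round(2))
E
python3 g.py .602 .323 .021 3.2
```

```text
t 0.1 yaw 21.0 tilt 0.09 turn 0.311 shift [ 0.4357 -0.8593  0.2119] q [-1.29  0.13  1.49 -0.    1.52 -0.09]
```

```bash
echo '[0.093,0,0,0,0.15,0.093,0,0,0,0.15,0.093,0,0,0,0.011,0.093,0.023,-0.0444,0,0,0.093,0.023,-0.0444,0,0,0.093,0.023,-0.0444,0,0,0.093,0.023,-0.0444,0,0,0.093,0.023,-0.0444,0,0,0.093,0.023,-0.0444,0,0,0.093,0.023,-0.0444,0,0,0.093,0.023,-0.0444,0,0,0.093,0.023,-0.0444,0,0,0.093,0.023,-0.0444,0,0,0.093,0.023,-0.0444,0,0,0.093,0.023,-0.0444,0,0,0.093,0.023,-0.0444,0,0,0.093,0.023,-0.0444,0,0,0.093,0.023,-0.0444,0,0,0.093,0.023,-0.0444,0,0,0.093,0.023,-0.0444,0,0]' > path.dat && python3 -m inch path.dat; python3 g.py .602 .323 .021 3.2
```

```text
t: 2.1
tool_pos: [0.5638, 0.2175, 0.2323]
orientation: [3.14, 0.095, -0.0]
force: [0.4, -0.9, 0.4]
opening: 0.0929
gripper_force: 0.0
t 2.1 yaw 3.5 tilt 0.01 turn 0.005 shift [ 0.044  -0.1033  0.2113] q [ 0.28  0.14  1.48 -0.    1.52  1.79]
```

```bash
echo '[0.093,0.0146,-0.0344,0.02,0.005,0.093,0.0146,-0.0344,0.03,0,0.093,0.0148,-0.0345,0.03,0,0.093,0,0,0.03,0,0.093,0,0,0.03,0,0.093,0,0,0.025,0,0.093,0,0,0.015,0,0.093,0,0,0,0]' > path.dat && python3 -m inch path.dat; python3 g.py .602 .323 .021 3.2;  python3 - <<'E'
from h import *
from plant import read_camera
for n in("top","side"):
    c=read_camera(n); np.savez(n+"1.npz",**c)
a=load("top1")["image"][150:225,120:220]; b=load("side1")["image"][200:275,290:390]
cv2.imwrite("pics/c2.png",cv2.resize(np.hstack([a,b])[:,:,::-1],(800,300),interpolation=2))
E
```

```text
t: 2.9
tool_pos: [0.5999, 0.3198, 0.0493]
orientation: [3.138, 0.083, -0.008]
force: [-0.7, 0.8, -0.5]
opening: 0.0932
gripper_force: 0.0
t 2.9 yaw 3.0 tilt 0.31 turn -0.003 shift [ 0.0024 -0.0031  0.0283] q [ 0.41  0.49  1.4  -0.    1.26  1.93]
```

View pics/c2.png

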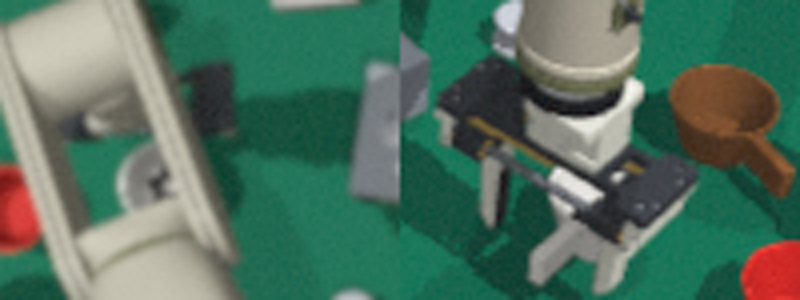

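The gripper straddles the handle, with the fingers at about (490,220) and (605,290) in the crop and the handle tip between them. Next: descend and close.

```bash
echo '[0.093,0.0012,-0.0015,0.015,0,0.093,0.0012,-0.0015,0.013,0,0.093,0,0,0,0,0.04,0,0,0,0,0.005,0,0,0,0,0.005,0,0,0,0,0.005,0,0,0,0,0.005,0,0,0,0,0.005,0,0,0,0]' > path.dat && python3 -m inch path.dat 50; python3 g.py .602 .323 .021 3.2
```

```text
t: 3.9
tool_pos: [0.6043, 0.3239, 0.0249]
orientation: [-3.14, -0.08, -0.0]
force: [1.3, -0.3, 0.2]
opening: 0.0495
gripper_force: 0.0
t 3.9 yaw 2.9 tilt 0.02 turn -0.005 shift [-0.0024  0.0008  0.0039] q [0.42 0.53 1.4  0.   1.22 1.94]
```

```bash
echo '[0.005,-0.001,0,0.004,0,0.005,0,0,0,0,0.005,0,0,0,0,0.005,0,0,0,0,0.005,0,0,0,0,0.005,0,0,0,0,0.005,0,0,0,0,0.005,0,0,-0.01,0,0.005,0,0,-0.02,0,0.005,0,0,-0.04,0,0.005,0,0,-0.05,0,0.005,0,0,-0.04,0,0.005,0,0,0,0]' > path.dat && python3 -m inch path.dat 50; python3 g.py .602 .323 .021 3.2;  python3 - <<'E'
from h import *
from plant import read_camera
for n in("top","side"):
    c=read_camera(n); np.savez(n+"2.npz",**c)
cv2.imwrite("pics/c3.png",cv2.resize(load("side2")["image"][150:270,290:410][:,:,::-1],(480,480),interpolation=2))
E
```

```text
t: 5.2
tool_pos: [0.6072, 0.3256, 0.1908]
orientation: [-3.135, -0.08, -0.02]
force: [0.5, -0.8, -0.7]
opening: 0.0117
gripper_force: 49.8
t 5.2 yaw 2.9 tilt 0.8 turn -0.005 shift [-0.0075  0.0032  0.1697] q [0.42 0.38 1.28 0.   1.47 1.94]
```

View pics/c3.png

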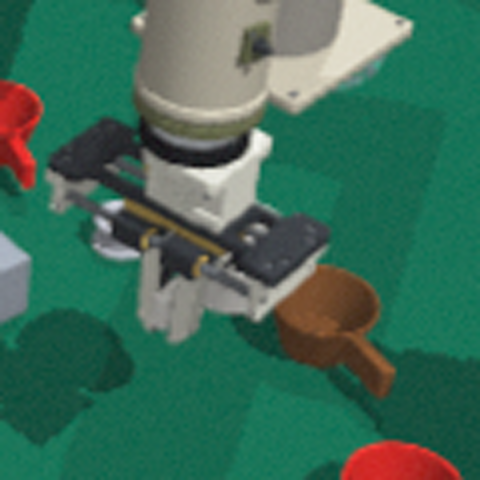

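```bash
python3 g.py .625 -.042 .192 -8.3
```

```text
t 5.3 yaw 2.9 tilt 0.21 turn 0.196 shift [ 0.0736  0.3594 -0.0096] q [ 0.42  0.38  1.29 -0.    1.47  1.94]
```

```bash
echo '[0.005,0,0,-0.005,0.1,0.005,0,0,-0.004,0.096,0.005,0.004,0.018,0,0,0.005,0.007,0.034,0,0,0.005,0.007,0.034,0,0,0.005,0.007,0.034,0,0,0.005,0.007,0.034,0,0,0.005,0.007,0.034,0,0,0.005,0.007,0.034,0,0,0.005,0.007,0.034,0,0,0.005,0.007,0.034,0,0,0.005,0.007,0.034,0,0,0.005,0.005,0.024,0,0,0.005,0.002,0.01,0,0,0.005,0,0,0,0,0.005,0,0,0,0]' > path.dat && python3 -m inch path.dat 50; python3 g.py .625 -.042 .192 -8.3; cat > snap.py <<'E'
from h import *
from plant import read_camera
import sys
for n in("top","side"):
    c=read_camera(n); np.savez(n+sys.argv[1]+".npz",**c)
E
cat > cuptilt.py <<'E'
# bright white pixels below the hand in the side view: point cloud near the tool -> cup axis guess
import sys
from h import *
from plant import sensors
c=load("side"+sys.argv[1]); W=cloud(c); s=sensors.read_state(); p=s["tool_pos"]
m=(np.abs(W[...,0]-p[0]+.03)<.13)&(np.abs(W[...,1]-p[1])<.055)&(W[...,2]<p[2]-.02)&(W[...,2]>.067)
Q=W[m]; print(len(Q), "zmin",Q[:,2].min().round(3) if len(Q) else None)
if len(Q): print("x range",np.percentile(Q[:,0],[2,50,98]).round(3),"z",np.percentile(Q[:,2],[2,50,98]).round(3),"mean rel tool",(Q.mean(0)-p).round(3))
E
python3 snap.py 3; python3 cuptilt.py 3
```

```text
t: 6.9
tool_pos: [0.624, -0.0405, 0.1887]
orientation: [-3.133, 0.227, 0.002]
force: [-0.3, 0.2, -2.1]
opening: 0.0119
gripper_force: 49.8
t 6.9 yaw -8.3 tilt 0.1 turn 0.0 shift [ 0.0012  0.0013 -0.0033] q [-0.15  0.22  1.47  0.    1.46  1.57]
13 zmin 0.067
x range [0.521 0.565 0.62 ] z [0.067 0.167 0.169] mean rel tool [-0.06   0.028 -0.06 ]
```

```bash
cat > w.py <<'E'
from plant import sensors
s=sensors.read_state(); print("T",s["t"],"wt",s["wrist_torque"].round(3),"F",s["force"].round(2),"p",s["tool_pos"].round(4),"op",round(s["opening"],4))
E
python3 w.py; for f in 20 14; do :; done; echo '[0.005,0,0,-0.003,0,0.005,0,0,0,0,0.005,0,0,0,0]' > path.dat && python3 -m inch path.dat 20 >/dev/null; python3 w.py; echo '[0.005,0,0,0,0,0.005,0,0,0,0,0.005,0,0,0,0]' > path.dat && python3 -m inch path.dat 12 >/dev/null; python3 w.py;echo '[0.005,0,0,0,0,0.005,0,0,0,0,0.005,0,0,0,0]' > path.dat && python3 -m inch path.dat 8 >/dev/null; python3 w.py
```

```text
T 7.0 wt [ 0.034 -0.119  0.007] F [-0.77  0.77 -2.41] p [ 0.6244 -0.0398  0.1892] op 0.012
T 7.3 wt [ 0.015 -0.089 -0.007] F [-0.89  0.76 -1.86] p [ 0.6249 -0.0405  0.193 ] op 0.012
T 7.6 wt [ 0.004 -0.139  0.014] F [-0.82 -0.23 -2.32] p [ 0.6246 -0.0411  0.1926] op 0.012
T 7.9 wt [ 0.044 -0.141 -0.037] F [-0.15  0.57 -1.76] p [ 0.6246 -0.0412  0.1926] op 0.0116
```

```bash
for i in 1; do echo '[0.005,0,0,0,0,0.005,0,0,0,0,0.005,0,0,0,0]' > path.dat && python3 -m inch path.dat 6 >/dev/null; python3 w.py; echo '[0.005,0,0,0,0,0.005,0,0,0,0,0.005,0,0,0,0]' > path.dat && python3 -m inch path.dat 5 >/dev/null; python3 w.py; done; python3 snap.py 4; python3 cuptilt.py 4
```

```text
T 8.2 wt [ 0.056 -0.079 -0.003] F [-0.02  0.86 -1.81] p [ 0.6246 -0.0411  0.1926] op 0.0119
T 8.5 wt [ 0.023 -0.074 -0.003] F [ 0.32  0.35 -1.  ] p [ 0.6247 -0.0411  0.1927] op 0.0121
256 zmin 0.067
x range [0.528 0.591 0.612] z [0.127 0.15  0.172] mean rel tool [-0.043  0.026 -0.043]
```

```bash
python3 - <<'E'
from h import *
cv2.imwrite("pics/c4.png",cv2.resize(load("side4")["image"][110:250,190:330][:,:,::-1],(560,560),interpolation=2))
E
```

```text
(no output)
```

View pics/c4.png

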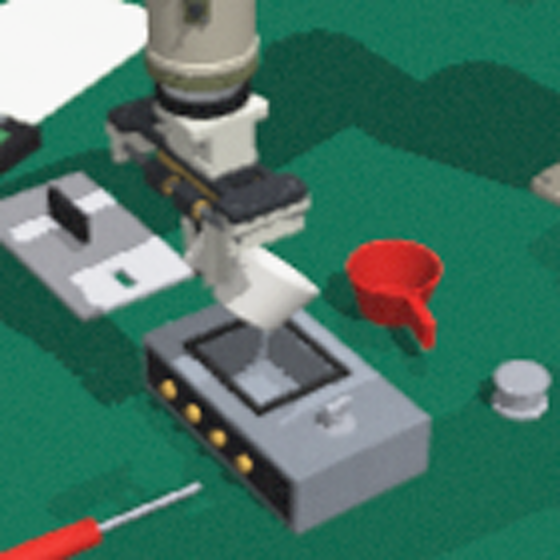

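The cup has pivoted about 45° in the grip, mouth at about (290,300), above the compartment. I'll keep easing the grip.

```bash
echo '[0.005,0,0,0,0,0.005,0,0,0,0,0.005,0,0,0,0]' > path.dat && python3 -m inch path.dat 4.3 >/dev/null; python3 w.py; python3 snap.py 5; python3 cuptilt.py 5;echo '[0.005,0,0,0,0,0.005,0,0,0,0,0.005,0,0,0,0]' > path.dat && python3 -m inch path.dat 3.6 >/dev/null; python3 w.py; python3 snap.py 6; python3 cuptilt.py 6; echo '[0.005,0,0,0,0,0.005,0,0,0,0,0.005,0,0,0,0,0.005,0,0,0,0]' > path.dat && python3 -m inch path.dat 3 >/dev/null; python3 w.py; python3 snap.py 7; python3 cuptilt.py 7; python3 - <<'E'
from h import *
cv2.imwrite("pics/c5.png",cv2.resize(np.hstack([load("side%d"%i)["image"][150:240,215:315] for i in(5,6,7)])[:,:,::-1],(800,240),interpolation=2))
E
```

```text
T 8.9 wt [ 0.092 -0.034  0.017] F [-1.25  1.09 -2.93] p [ 0.6247 -0.0411  0.1926] op 0.0118
254 zmin 0.067
x range [0.536 0.6   0.619] z [0.117 0.148 0.171] mean rel tool [-0.031  0.027 -0.045]
T 9.3 wt [ 0.044 -0.112  0.012] F [ 0.06  0.3  -2.95] p [ 0.6247 -0.0411  0.1927] op 0.012
261 zmin 0.068
x range [0.572 0.606 0.623] z [0.112 0.15  0.171] mean rel tool [-0.021  0.031 -0.045]
T 9.8 wt [-0.022  0.016  0.02 ] F [-0.88 -0.23 -1.7 ] p [ 0.6246 -0.0411  0.1926] op 0.012
297 zmin 0.067
x range [0.579 0.61  0.63 ] z [0.103 0.147 0.171] mean rel tool [-0.016  0.029 -0.048]
```

View pics/c5.png

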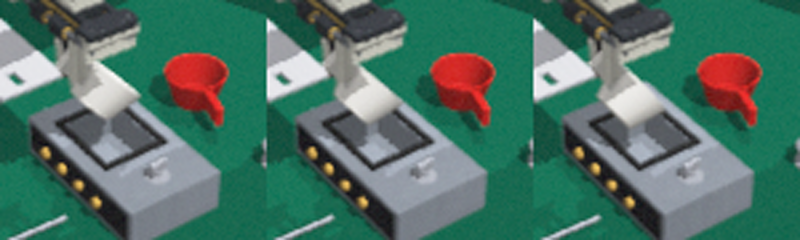

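```bash
echo '[0.005,0,0,-0.012,0,0.005,0,0,0.012,0,0.005,0,0,-0.012,0,0.005,0,0,0.012,0,0.005,0,0,-0.012,0,0.005,0,0,0.012,0,0.005,0,0,0,0,0.005,0,0,0,0]' > path.dat && python3 -m inch path.dat 3 >/dev/null; python3 w.py; python3 snap.py 8; python3 cuptilt.py 8; python3 - <<'E'
from h import *
c=load("side8"); W=cloud(c)
# dark balls in compartment, count dark pixels inside
cs=np.array([571.5,-9])/1000; th=np.radians(-8.3)
d=W[...,:2]-cs; lx=d[...,0]*np.cos(th)+d[...,1]*np.sin(th); ly=-d[...,0]*np.sin(th)+d[...,1]*np.cos(th)
# tilt: fit from silhouettes of cup cloud in case frame (cols x,z)
m=(np.abs(ly+.025)<.055)&(W[...,2]>.085)&(W[...,2]<.17)&(np.abs(lx)<.09)
Q=np.c_[lx[m],ly[m],W[m][:,2]]*1000
for z in range(85,170,10):
    q=Q[(Q[:,2]>=z)&(Q[:,2]<z+10)]
    if len(q): print(z,len(q),"x",q[:,0].min().round(),q[:,0].max().round(),"y",q[:,1].min().round(),q[:,1].max().round())
E
```

```text
T 10.7 wt [ 0.03   0.015 -0.021] F [-0.03 -0.05 -1.7 ] p [ 0.6241 -0.041   0.1917] op 0.0117
363 zmin 0.067
x range [0.589 0.618 0.639] z [0.092 0.142 0.17 ] mean rel tool [-0.008  0.026 -0.054]
85 6 x 49.0 52.0 y -41.0 -11.0
95 10 x 27.0 56.0 y -40.0 9.0
105 27 x 6.0 60.0 y -49.0 17.0
115 39 x 8.0 64.0 y -47.0 24.0
125 48 x 15.0 67.0 y -44.0 29.0
135 70 x 15.0 72.0 y -41.0 25.0
145 80 x 21.0 74.0 y -44.0 21.0
155 49 x 25.0 61.0 y -21.0 18.0
165 23 x 28.0 63.0 y -18.0 11.0
```

```bash
cat > foot.py <<'E'
import sys
from h import *
c=load("side"+sys.argv[1]); W=cloud(c); cs=np.array([571.5,-9])/1000; th=np.radians(-8.3)
d=W[...,:2]-cs; lx=d[...,0]*np.cos(th)+d[...,1]*np.sin(th); ly=-d[...,0]*np.sin(th)+d[...,1]*np.cos(th)
m=(np.abs(ly+.02)<.05)&(W[...,2]>.075)&(W[...,2]<.155)&(np.abs(lx)<.1); Q=np.c_[lx[m],W[m][:,2]]*1000
E=[]
for z in range(75,155,4):
    q=Q[(Q[:,1]>=z)&(Q[:,1]<z+4)]
    if len(q): E.append((z+2,q[:,0].max()))
E=np.array(E); k=np.polyfit(E[:,0],E[:,1],1); print("foot edge",E[:,1].round().tolist(),"tilt~",90-np.degrees(np.arctan(k[0])).round(1),"zmin",E[0,0])
E
python3 foot.py 7; python3 foot.py 8; echo '[0.005,0,0,-0.02,0,0.005,0,0,0.02,0,0.005,0,0,-0.02,0,0.005,0,0,0.02,0,0.005,0,0,-0.02,0,0.005,0,0,0.02,0,0.005,0,0,-0.02,0,0.005,0,0,0.02,0,0.005,0,0,0,0,0.005,0,0,0,0]' > path.dat && python3 -m inch path.dat 3 >/dev/null; python3 w.py; python3 snap.py 9; python3 foot.py 9
```

```text
foot edge [33.0, 38.0, 41.0, 45.0, 47.0, 45.0, 51.0, 54.0, 55.0, 57.0, 60.0, 62.0, 64.0, 57.0] tilt~ 62.4 zmin 97.0
foot edge [49.0, 52.0, 27.0, 54.0, 57.0, 58.0, 60.0, 62.0, 63.0, 64.0, 66.0, 67.0, 70.0, 72.0, 74.0, 68.0, 62.0] tilt~ 67.6 zmin 89.0
T 11.8 wt [ 0.049 -0.037 -0.092] F [ 0.59  0.05 -1.95] p [ 0.624  -0.041   0.1921] op 0.012
foot edge [68.0, 69.0, 70.0, 72.0, 73.0, 75.0, 75.0, 75.0, 76.0, 76.0, 78.0, 78.0, 79.0, 80.0, 80.0, 81.0, 81.0, 78.0, 70.0] tilt~ 82.5 zmin 81.0
```

```bash
echo '[0.005,0,0,0,0,0.005,0,0,0,0]' > path.dat && python3 -m inch path.dat 12 >/dev/null; python3 w.py;  python3 snap.py 10; python3 foot.py 10; python3 - <<'E'
from h import *
cv2.imwrite("pics/c6.png",cv2.resize(np.hstack([load("side10")["image"][130:240,200:300],load("top10")["image"][150:260,190:290]])[:,:,::-1],(800,440),interpolation=2))
E
```

```text
T 12.1 wt [0.051 0.024 0.008] F [ 0.38 -0.15 -0.86] p [ 0.6249 -0.0411  0.1932] op 0.0119
foot edge [68.0, 69.0, 71.0, 73.0, 72.0, 73.0, 74.0, 77.0, 76.0, 76.0, 78.0, 78.0, 79.0, 81.0, 81.0, 83.0, 81.0, 81.0, 70.0] tilt~ 81.7 zmin 81.0
```

View pics/c6.png

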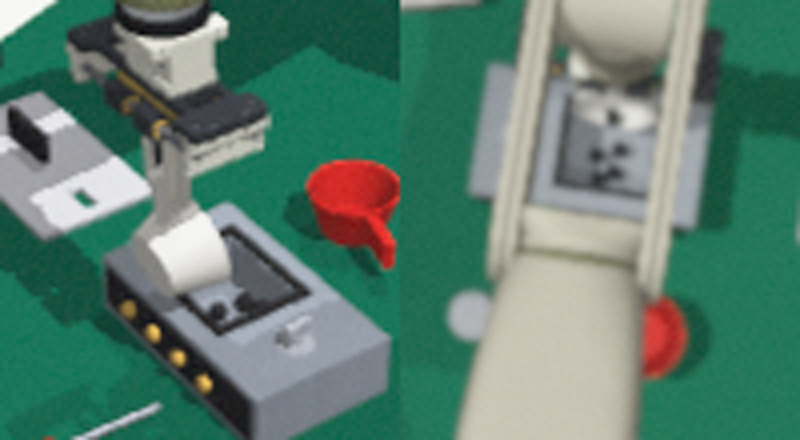

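Balls lie in the compartment (top crop around (605,160)), but one dark spot at (612,118) may still be in the cup mouth. A little more tilt.

```bash
echo '[0.005,0,0,-0.016,0,0.005,0,0,0.016,0,0.005,0,0,-0.016,0,0.005,0,0,0.016,0,0.005,0,0,-0.016,0,0.005,0,0,0.016,0,0.005,0,0,0,0,0.005,0,0,0,0]' > path.dat && python3 -m inch path.dat 3 >/dev/null; echo '[0.005,0,0,0,0,0.005,0,0,0,0]' > path.dat && python3 -m inch path.dat 15 >/dev/null; python3 w.py;  python3 snap.py 11; python3 foot.py 11; python3 - <<'E'
from h import *
cv2.imwrite("pics/c7.png",cv2.resize(np.hstack([load("side11")["image"][160:230,215:285],load("top11")["image"][160:230,205:275]])[:,:,::-1],(800,400),interpolation=2))
E
```

```text
T 13.2 wt [ 0.057 -0.022  0.002] F [ 0.03 -0.62 -0.86] p [ 0.6247 -0.0411  0.1928] op 0.0117
foot edge [67.0, 71.0, 70.0, 72.0, 73.0, 74.0, 75.0, 75.0, 77.0, 77.0, 78.0, 80.0, 79.0, 80.0, 81.0, 82.0, 82.0, 75.0, 67.0] tilt~ 83.8 zmin 81.0
```

View pics/c7.png

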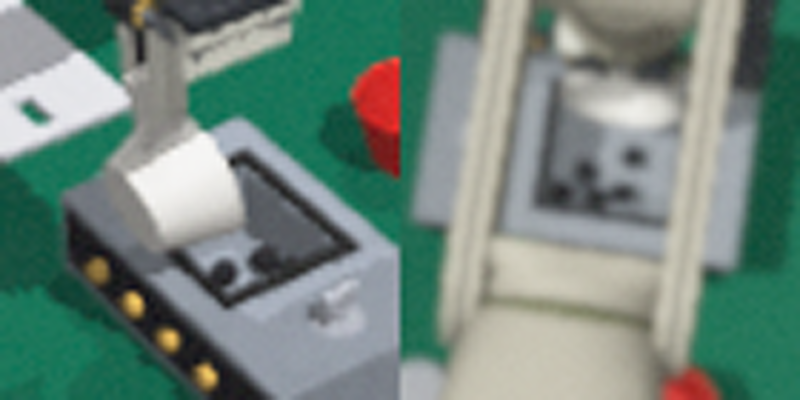

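Five balls are in the compartment, at about (635,155), (588,168), (557,190), (600,200) and (622,195) in the top crop, and the cup mouth is empty. I'll lift and carry the cup away to stand it up on the bench.

```bash
echo '[0.005,0,0,-0.03,0,0.005,0,0,-0.03,0,0.005,0,-0.02,0,0,0.005,-0.013,-0.032,0,0,0.005,-0.013,-0.032,0,0,0.005,-0.013,-0.032,0,0,0.005,-0.013,-0.032,0,0,0.005,-0.013,-0.032,0,0,0.005,-0.013,-0.032,0,0,0.005,-0.013,-0.032,0,0,0.005,-0.013,-0.032,0,0,0.005,-0.013,-0.032,0,0,0.005,-0.01,-0.02,0,0,0.005,0,0,0,0,0.005,0,0,0,0]' > path.dat && python3 -m inch path.dat 20 >/dev/null; python3 g.py .501 .315 .135 -8.3
```

```text
t 14.8 yaw -8.2 tilt 0.03 turn 0.001 shift [-0.0468 -0.0064  0.1177] q [ 0.42  0.19  1.39 -0.    1.57  2.14]
```

```bash
echo '[0.005,-0.02,-0.003,0.02,0,0.005,-0.02,-0.003,0.03,0,0.005,-0.007,0,0.03,0,0.005,0,0,0.03,0,0.005,0,0,0.008,0,0.005,0,0,0,0,0.005,0,0,0,0]' > path.dat && python3 -m inch path.dat 20 >/dev/null; python3 w.py
echo '[0.005,0,0,0.008,0,0.005,0,0,0.008,0,0.005,0,0,0.008,0,0.005,0,0,0,0]' > path.dat && python3 -m inch path.dat 4 >/dev/null; python3 w.py; python3 snap.py 12; python3 - <<'E'
from h import *
from plant import sensors
p=sensors.read_state()["tool_pos"]; W=cloud(load("side12"))
m=(W[...,2]>.004)&(W[...,2]<.13)&(np.hypot(W[...,0]-p[0],W[...,1]-p[1])<.11)
d=W[m]-p; th=np.radians(-8.3); lx=(d[:,0]*np.cos(th)+d[:,1]*np.sin(th))*1000; z=W[m][:,2]*1000
for a in range(0,120,8):
    q=lx[(z>=a)&(z<a+8)]
    if len(q): print(a,len(q),q.min().round(),q.max().round())
E
```

```text
T 15.5 wt [ 0.083  0.008 -0.046] F [ 0.04  0.66 -0.46] p [0.5021 0.3143 0.1364] op 0.0118
T 15.9 wt [-0.008  0.027 -0.004] F [ 0.27 -0.8  -1.4 ] p [0.5007 0.3144 0.1098] op 0.0119
0 21 -103.0 87.0
8 32 -107.0 16.0
16 42 -108.0 18.0
24 47 -108.0 21.0
32 64 -107.0 23.0
40 71 -106.0 24.0
48 66 -100.0 26.0
56 85 -25.0 27.0
64 94 -23.0 27.0
72 59 -21.0 13.0
80 22 -20.0 15.0
88 7 10.0 16.0
96 15 3.0 16.0
104 23 -9.0 18.0
112 26 -9.0 21.0
```

```bash
echo '[0.005,0.009,0,0.002,0,0.005,0.009,0,0.002,0,0.005,0.008,0,0.002,0,0.005,0.007,0,0.002,0,0.005,0.008,0,0.002,0,0.005,0.007,0,0.002,0,0.005,0.007,0,0.003,0,0.005,0.007,0,0.003,0,0.005,0,0,0,0]' > path.dat && python3 -m inch path.dat 3 >/dev/null; python3 w.py; cat > prof.py <<'E'
import sys
from h import *
from plant import sensors
p=sensors.read_state()["tool_pos"]; W=cloud(load("side"+sys.argv[1]))
m=(W[...,2]>.002)&(W[...,2]<.13)&(np.hypot(W[...,0]-p[0]+.04,W[...,1]-p[1])<.12)
d=W[m]-p; th=np.radians(-8.3); lx=(d[:,0]*np.cos(th)+d[:,1]*np.sin(th))*1000; z=W[m][:,2]*1000
for a in range(0,104,8):
    q=np.sort(lx[(z>=a)&(z<a+8)&(lx>-150)])
    if len(q): print(a,len(q),np.percentile(q,[0,10,50,90,100]).round())
E
python3 snap.py 13; python3 prof.py 13
```

```text
T 16.9 wt [ 0.215 -0.333 -0.029] F [0.71 0.28 2.67] p [0.563  0.3053 0.0921] op 0.0119
0 146 [-146. -116.  -20.   50.   78.]
16 4 [-85. -85. -58. -26. -24.]
24 16 [-81. -79. -26. -15. -14.]
32 24 [-47. -38. -23.  -9.  -8.]
40 43 [-57. -49. -14.  -4.  -0.]
48 70 [-148.  -46.  -12.   -4.    2.]
56 51 [-52. -39. -19.  -8.  -4.]
64 42 [-45. -42. -25. -16.   4.]
72 22 [-37. -34. -28. -22.   8.]
80 20 [-31. -28. -23.  11.  11.]
88 22 [-29. -27.   7.  12.  15.]
96 28 [-9. -2. 10. 21. 25.]
```

```bash
echo '[0.005,0.0065,0,0.004,0,0.005,0.0065,0,0.005,0,0.005,0.006,0,0.005,0,0.005,0.006,0,0.006,0,0.005,0.005,0,0.006,0,0.005,0.005,0,0.006,0,0.005,0.004,0,0.006,0,0.005,0.004,0,0.006,0,0.005,0.003,0,0.007,0,0.005,0,0,0,0]' > path.dat && python3 -m inch path.dat 3 >/dev/null; python3 w.py; python3 snap.py 14; python3 prof.py 14
```

```text
T 18.0 wt [ 0.04  -0.041 -0.04 ] F [-0.22 -0.35 -0.88] p [0.6067 0.2984 0.0396] op 0.0122
0 131 [-141. -101.  -10.   42.   76.]
8 15 [-68. -58. -44. -30. -28.]
16 11 [-60. -55. -30. -27. -25.]
24 25 [-95. -82. -31.   8.  10.]
32 18 [-30. -28.   7.  17.  28.]
40 34 [-58.  -7.   9.  30.  31.]
48 31 [-6.  2. 10. 28. 30.]
56 39 [-4.  4.  9. 26. 31.]
64 32 [-8. -1.  8. 23. 31.]
72 17 [-3.  2.  9. 10. 11.]
80 10 [-10.   4.   9.  10.  12.]
88 2 [10. 10. 10. 10. 10.]
```

```bash
echo '[0.005,0.002,0,0.006,0,0.005,0.001,0,0.006,0,0.005,0,0,0.004,0,0.005,0,0,0,0]' > path.dat && python3 -m inch path.dat 3 >/dev/null; python3 w.py;  echo '[0.005,0,0,0.003,0,0.005,0,0,0.002,0,0.005,0,0,0,0]' > path.dat && python3 -m inch path.dat 3 >/dev/null; python3 w.py; python3 snap.py 15; python3 prof.py 15
```

```text
T 18.5 wt [ 0.119  0.024 -0.033] F [-0.31 -0.25 -0.54] p [0.6103 0.2984 0.0249] op 0.0117
T 18.8 wt [-0.095 -0.338  0.056] F [ 0.84 -1.4   1.97] p [0.6112 0.2984 0.021 ] op 0.0119
0 121 [-150. -109.  -13.   48.   79.]
8 17 [-91. -84.  -8.  14.  27.]
16 28 [-28.  -6.   9.  30.  33.]
24 27 [-1.  5. 14. 30. 32.]
32 39 [-97.  -7.   9.  31.  33.]
40 68 [-103.  -99.    9.   24.   30.]
48 46 [-105. -103.  -95.    9.   10.]
56 9 [ 7.  7. 10. 10. 10.]
64 7 [-5.  2.  9. 10. 10.]
80 2 [3. 3. 4. 5. 6.]
88 52 [-32. -23.   9.  34.  36.]
96 109 [-33. -22.  19.  36.  40.]
```

```bash
echo '[0.005,0,0,0.001,0,0.005,0,0,0.001,0,0.005,0,0,0,0]' > path.dat && python3 -m inch path.dat 3 >/dev/null; python3 w.py; echo '[0.03,0,0,0,0,0.05,0,0,0,0,0.05,0,0,0,0,0.05,0,0,0,0,0.05,0,0,0,0,0.05,0,0,-0.02,0,0.05,0,0,-0.03,0,0.05,0,0,-0.04,0,0.05,0,0,-0.04,0,0.05,0,0.02,0,0,0.05,0,0.04,0,0,0.05,0,0.04,0,0,0.05,0,0.04,0,0,0.05,0,0.04,0,0,0.05,0,0.03,0,0,0.05,0,0,0,0]' > path.dat && python3 -m inch path.dat 10 ; python3 snap.py 16; python3 - <<'E'
from h import *
for n in("side16","top16"):
    W=cloud(load(n)); m=(np.hypot(W[...,0]-.535,W[...,1]-.315)<.12)&(W[...,2]>.012)&(W[...,0]>.44); P=W[m]
    print(n,len(P),"z pct",np.percentile(P[:,2],[50,90,97,100]).round(3),P[:,:2].min(0).round(3),P[:,:2].max(0).round(3))
t,s=load("top16"),load("side16")
cup=[circ(.046,.05),rect(.05,.012,.048,0,.067)]
for c in([t],[s],[t,s]): print(fit(c,cup,(537,310,-14)))
W=cloud(s); m=(np.hypot(W[...,0]-.54,W[...,1]-.31)<.055)&(W[...,2]>.035); P=W[m]; A=np.c_[P[:,:2],np.ones(len(P))]; 
print("top pts",len(P),np.linalg.lstsq(A,P[:,2],rcond=None)[0])
E
```

```text
T 19.2 wt [-0.085 -0.442  0.087] F [ 3.79 -0.87  4.05] p [0.6109 0.2985 0.0188] op 0.0121
t: 20.8
tool_pos: [0.5799, 0.0872, 0.1487]
orientation: [3.132, -0.233, -0.0]
force: [-0.2, 0.5, -0.2]
opening: 0.05
gripper_force: 0.0
side16 587 z pct [0.035 0.048 0.049 0.052] [0.503 0.266] [0.643 0.356]
top16 264 z pct [0.039 0.051 0.054 0.056] [0.453 0.234] [0.637 0.424]
(array([548.30253984, 307.24960558, -14.86514661]), np.float64(-78.66080850539765))
(array([552.14482811, 312.1178062 , -14.59951804]), np.float64(-110.79231978801747))
(array([551.24000108, 311.34238604, -15.94885269]), np.float64(-174.63989925721415))
top pts 228 [0.01062095 0.00420871 0.03663667]
```

Cup is upright at about (550,310), rim level at 0.05. Next, the wing: I'll fit its angle from the unobstructed first images.

```bash
python3 - <<'E'
from h import *
t,s=load("top0"),load("side0")
case=[rect(.14,.24,.06),rect(.1,.12,.065,-.025),rect(.084,.104,.065,-.025)]
w=[rect(.026,.008,.084,n=25)]
for nm,c,cs in(("top",t,(569.6,-10.8,-.141)),("side",s,(573.3,-6.7,-.147))):
    x0=(cs[0]-80*np.sin(cs[2]),cs[1]+80*np.cos(cs[2]))
    for a in(0,10,20):
        x,f=fit([c],w,(x0[0],x0[1],a),sig=.8); print(nm,np.round(x0,1),x.round(1),np.degrees(x[2]/100).round(1),round(f,1))
    W=cloud(c); m=(np.hypot(W[...,0]-x0[0]/1000,W[...,1]-x0[1]/1000)<.02)&(W[...,2]>.074); P=W[m][:,:2]*1000
    if len(P)>3:
        u,sv,v=np.linalg.svd(P-P.mean(0)); print(" cloud",len(P),P.mean(0).round(1),np.degrees(np.arctan2(v[0,1],v[0,0])).round(1),sv.round(1))
im=s["image"][195:225,255:300]; im2=t["image"][165:200,205:240]
cv2.imwrite("pics/c8.png",cv2.resize(np.hstack([cv2.resize(im,(400,400),interpolation=2),cv2.resize(im2,(400,400),interpolation=2)])[:,:,::-1],(800,400)))
E
```

```text
top [580.8  68.4] [572.6  53.4  18.5] 10.6 -12.1
top [580.8  68.4] [578.4  66.6  52.7] 30.2 -11.9
top [580.8  68.4] [578.4  66.6  52.7] 30.2 -11.9
 cloud 13 [578.2  66.5] -176.7 [25.1  9.2]
side [585.   72.4] [583.8  73.5  16. ] 9.2 -19.3
side [585.   72.4] [583.8  73.5  16. ] 9.2 -19.3
side [585.   72.4] [583.8  73.5  16. ] 9.2 -19.3
 cloud 22 [582.   72.9] -0.8 [39.2 11.5]
```

```bash
python3 g.py .5825 .070 .079 7
```

```text
t 20.9 yaw -8.4 tilt 0.03 turn -0.269 shift [-0.0004  0.0205  0.0698] q [0.07 0.15 1.62 0.   1.37 1.78]
```

```bash
echo '[0.05,0,0,0,-0.135,0.05,0,0,0,-0.134,0.05,0,0.011,0,0,0.05,0,0.0095,0,0,0.05,0,0,0.025,0,0.05,0,0,0.025,0,0.05,0,0,0.013,0,0.05,0,0,0.006,0,0.05,0,0,0,0,0.05,0,0,0,0]' > path.dat && python3 -m inch path.dat 10 >/dev/null; python3 g.py .5825 .070 .079 7; python3 w.py; echo '[0.03,0,0,0,0,0.01,0,0,0,0,0.002,0,0,0,0,0.002,0,0,0,0,0.002,0,0,0,0,0.002,0,0,0,0,0.002,0,0,0,0,0.002,0,0,0,0]' > path.dat && python3 -m inch path.dat 10; python3 w.py; python3 g.py .5825 .070 .079 7
```

```text
t 21.9 yaw 7.1 tilt 0.09 turn 0.001 shift [-0.0011  0.0002  0.0018] q [ 0.03  0.22  1.68 -0.    1.25  1.48]
T 21.9 wt [-0.022  0.071 -0.035] F [ 0.24 -0.62 -0.05] p [0.5836 0.0703 0.0808] op 0.0501
t: 22.7
tool_pos: [0.5834, 0.0686, 0.0798]
orientation: [3.133, 0.193, 0.001]
force: [2.3, -8.0, -0.2]
opening: 0.008
gripper_force: 10.0
T 22.7 wt [-1.271 -0.351  0.043] F [ 2.33 -8.04 -0.17] p [0.5834 0.0686 0.0798] op 0.008
t 22.7 yaw 7.1 tilt 0.16 turn 0.001 shift [-0.0007 -0.0015  0.0008] q [ 0.03  0.22  1.68 -0.    1.24  1.48]
```

```bash
echo '[0.002,0,0.0017,0,0,0.002,0,0,0,-0.1,0.002,0,0,0,-0.1,0.002,0,0,0,-0.1,0.002,0,0,0,-0.1,0.002,0,0,0,-0.1,0.002,0,0,0,-0.1,0.002,0,0,0,0]' > path.dat && python3 -m inch path.dat 20 >/dev/null;python3 w.py; python3 g.py .5825 .0686 .079 81.7
```

```text
T 23.5 wt [0.816 0.257 0.014] F [-1.02  4.42  2.09] p [0.5826 0.07   0.0797] op 0.0078
t 23.5 yaw 41.7 tilt 0.12 turn -0.698 shift [-0.0014  0.0001  0.0007] q [0.03 0.22 1.68 0.   1.25 0.87]
```

```bash
echo '[0.002,0,0,0,-0.1,0.002,0,0,0,-0.1,0.002,0,0,0,-0.1,0.002,0,0,0,-0.1,0.002,0,0,0,-0.1,0.002,0,0,0,-0.1,0.002,0,0,0,0]' > path.dat && python3 -m inch path.dat 20 >/dev/null;python3 w.py; python3 g.py .5825 .0686 .079 81.7;echo '[0.002,0,0,0,-0.05,0.002,0,0,0,-0.05,0.002,0,0,0,0,0.002,0,0,0,0]' > path.dat && python3 -m inch path.dat 20 >/dev/null;python3 w.py; python3 g.py .5825 .0686 .079 81.7
```

```text
T 24.2 wt [ 1.404  1.596 -0.006] F [-9.55  8.24  7.81] p [0.5812 0.0708 0.0797] op 0.0081
t 24.2 yaw 76.1 tilt 0.28 turn -0.098 shift [-0.002   0.0016  0.0007] q [0.03 0.22 1.68 0.   1.25 0.27]
T 24.6 wt [1.359 1.771 0.003] F [-10.35   7.83   9.59] p [0.581  0.0709 0.0797] op 0.0079
t 24.6 yaw 81.6 tilt 0.3 turn -0.001 shift [-0.0021  0.0018  0.0007] q [0.03 0.22 1.68 0.   1.25 0.18]
```

```bash
echo '[0.002,0,0.0018,0,-0.03,0.002,-0.0012,0,0,0,0.002,0,0,0,0]' > path.dat && python3 -m inch path.dat 20 >/dev/null;python3 w.py; python3 g.py .5825 .0686 .079 81.7;echo '[0.002,0,0,0,-0.03,0.002,0,0,0,0]' > path.dat && python3 -m inch path.dat 20 >/dev/null;python3 w.py; python3 g.py .5825 .0686 .079 81.7; echo '[0.002,0,0,0,-0.03,0.002,0,0,0,0]' > path.dat && python3 -m inch path.dat 20 >/dev/null;python3 w.py; python3 g.py .5825 .0686 .079 81.7
```

```text
T 24.9 wt [ 2.416  3.251 -0.305] F [-18.74  13.7   14.87] p [0.5811 0.0708 0.0796] op 0.0082
t 24.9 yaw 83.4 tilt 0.53 turn 0.029 shift [-0.002   0.0017  0.0006] q [0.03 0.22 1.67 0.01 1.25 0.14]
T 25.1 wt [ 2.291  3.12  -0.323] F [-18.3   13.64  15.89] p [0.5811 0.0708 0.0796] op 0.0083
t 25.1 yaw 85.1 tilt 0.52 turn 0.06 shift [-0.002   0.0017  0.0006] q [0.03 0.22 1.67 0.01 1.25 0.11]
T 25.3 wt [ 2.386  3.042 -0.39 ] F [-16.77  14.41  14.2 ] p [0.5812 0.0708 0.0796] op 0.0087
t 25.3 yaw 86.8 tilt 0.52 turn 0.09 shift [-0.002   0.0016  0.0005] q [0.03 0.22 1.67 0.01 1.25 0.08]
```

```bash
echo '[0.002,0,-0.0018,0,0.03,0.002,0.0012,-0.0018,0,0.03,0.002,0.001,0,0,0]' > path.dat && python3 -m inch path.dat 20 >/dev/null; python3 w.py; python3 g.py .581 .0686 .079 81.7; echo '[0.03,0,0,0,0,0.03,0,0,0,0,0.03,0,0,0,0,0.03,0,0,-0.02,0,0.03,0,0,-0.03,0,0.093,0,0,-0.04,0,0.093,0,0,-0.01,0]' > path.dat && python3 -m inch path.dat 20 >/dev/null; python3 g.py .515 -.3826 .2 -7.9
```

```text
T 25.6 wt [ 0.38   0.227 -0.23 ] F [-1.39  2.87  0.9 ] p [0.5808 0.0711 0.0797] op 0.0077
t 25.6 yaw 83.3 tilt 0.1 turn 0.027 shift [-0.0025  0.0005  0.0007] q [0.03 0.21 1.68 0.   1.25 0.15]
t 26.3 yaw 83.3 tilt 0.42 turn 1.591 shift [-0.006   0.4572 -0.0155] q [ 0.03  0.12  1.59 -0.    1.43  0.15]
```

```bash
echo '[0.093,0,0,0,0.145,0.093,0,0,0,0.145,0.093,0,0,0,0.145,0.093,0,0,0,0.145,0.093,0,0,0,0.145,0.093,0,0,0,0.145,0.093,0,0,0,0.145,0.093,0,0,0,0.145,0.093,0,0,0,0.145,0.093,0,0,0,0.145,0.093,0,0,0,0.141,0.093,-0.001,0.047,0,0,0.093,-0.001,0.047,0,0,0.093,-0.001,0.047,0,0,0.093,-0.001,0.047,0,0,0.093,-0.001,0.047,0,0,0.093,-0.001,0.047,0,0,0.093,-0.001,0.047,0,0,0.093,0,0.047,0,0,0.093,0,0.045,0,0]' > path.dat && python3 -m inch path.dat >/dev/null; echo '[0.093,0,0.03,0,0,0.093,0,0,0,0,0.093,0,0,0,0]' > path.dat && python3 -m inch path.dat >/dev/null;  python3 g.py .515 -.383 .024 -7.9
```

```text
t 28.6 yaw -8.0 tilt 0.07 turn -0.001 shift [0.0039 0.0062 0.1549] q [-0.71  0.26  1.45  0.    1.44  0.99]
```

```bash
python3 snap.py 17; python3 - <<'E'
from h import *
t,s=load("top17"),load("side17")
w=[rect(.026,.008,.084,n=25)]
for nm,c,x0 in(("top",t,(580.8,69,142)),("side",s,(584.5,73,142))):
    x,f=fit([c],w,x0,sig=.8); print(nm,x.round(1),np.degrees(x[2]/100).round(1),round(f,1))
    W=cloud(c); m=(np.hypot(W[...,0]-x0[0]/1000,W[...,1]-x0[1]/1000)<.02)&(W[...,2]>.074); P=W[m][:,:2]*1000
    u,sv,v=np.linalg.svd(P-P.mean(0)); print(" cloud",len(P),P.mean(0).round(1),np.degrees(np.arctan2(v[0,1],v[0,0])).round(1),sv.round(1))
E
echo '[0.093,0.004,0.006,0.02,0,0.093,0,0,0.035,0,0.093,0,0,0.035,0,0.093,0,0,0.035,0,0.093,0,0,0.015,0,0.093,0,0,0.013,0,0.093,0,0,0,0,0.093,0,0,0,0]' > path.dat && python3 -m inch path.dat >/dev/null; python3 w.py;  python3 g.py .515 -.383 .026 -7.9
```

```text
top [578.5  64.8 133.5] 76.5 -8.0
 cloud 11 [578.4  67.3] -87.0 [23.7  7.3]
side [583.4  61.   86.4] 49.5 -36.8
 cloud 20 [582.1  74.2] 81.0 [33.8 11.4]
T 29.5 wt [ 0.028  0.01  -0.016] F [ 0.   -0.22  0.48] p [ 0.5168 -0.3831  0.0282] op 0.0927
t 29.5 yaw -7.8 tilt 0.11 turn 0.001 shift [-0.0018  0.0002  0.0022] q [-0.72  0.42  1.53  0.    1.19  0.99]
```

The fingers have to close across the cover's x, so I'll lift, turn a quarter and descend again.

```bash
echo '[0.093,0,0,-0.025,0,0.093,0,0,-0.02,0,0.093,0,0,0,-0.145,0.093,0,0,0,-0.145,0.093,0,0,0,-0.145,0.093,0,0,0,-0.145,0.093,0,0,0,-0.145,0.093,0,0,0,-0.145,0.093,0,0,0,-0.145,0.093,0,0,0,-0.145,0.093,0,0,0,-0.145,0.093,0,0,0,-0.145,0.093,0,0,0,-0.12,0.093,0,0,0,0]' > path.dat && python3 -m inch path.dat >/dev/null; python3 g.py .515 -.383 .026 82.1
```

```text
t 30.9 yaw 82.2 tilt 0.21 turn 0.002 shift [ 0.0005 -0.0021  0.0481] q [-0.72  0.36  1.51  0.    1.26 -0.58]
```

```bash
echo '[0.093,0,-0.002,0.015,0,0.04,0,0,0.015,0,0.03,0,0,0.012,0,0.03,0,0,0.004,0,0.02,0,0,0,0,0.005,0,0,0,0,0.002,0,0,0,0,0.002,0,0,0,0,0.002,0,0,0,0,0.002,0,0,0,0,0.002,0,0,0,0,0.002,0,0,0,0,0.002,0,0,0,0,0.002,0,0,0,0]' > path.dat && python3 -m inch path.dat 50; python3 g.py .515 -.383 .026 82.1
```

```text
t: 32.3
tool_pos: [0.514, -0.3825, 0.0258]
orientation: [2.369, 2.063, 0.0]
force: [1.5, 0.4, 0.7]
opening: 0.0117
gripper_force: 50.0
t 32.3 yaw 82.1 tilt 0.03 turn -0.0 shift [-0.0004  0.001  -0.0002] q [-0.72  0.42  1.54  0.    1.18 -0.58]
```

```bash
echo '[0.002,0,0,-0.01,0,0.002,0,0,-0.02,0,0.002,0,0,-0.04,0,0.002,0,0,-0.04,0,0.002,0,0,-0.03,0,0.002,0,0,-0.01,0,0.002,0,0,0,0,0.002,0,0,0,0]' > path.dat && python3 -m inch path.dat 60 >/dev/null; python3 w.py; python3 g.py .5662 -.0348 .165 82
```

```text
T 33.1 wt [-0.089 -0.051  0.006] F [-0.54 -0.63 -2.72] p [ 0.513  -0.3817  0.1736] op 0.012
t 33.1 yaw 82.1 tilt 0.16 turn 0.002 shift [0.3509 0.0044 0.0091] q [-0.72  0.27  1.44 -0.    1.44 -0.58]
```

```bash
echo '[0.002,0.015,0,0,0,0.002,0.03,0.0005,0,0,0.002,0.035,0.0005,0,0,0.002,0.035,0.0005,0,0,0.002,0.035,0.0005,0,0,0.002,0.035,0.0005,0,0,0.002,0.035,0.0005,0,0,0.002,0.035,0.0005,0,0,0.002,0.035,0.0005,0,0,0.002,0.03,0,0,0,0.002,0.02,0,0,0,0.002,0.01,0,0,0,0.002,0,0,0,0,0.002,0,0,0,0]' > path.dat && python3 -m inch path.dat 60 >/dev/null; python3 w.py; python3 g.py .5662 -.0348 .165 82; python3 snap.py 18; python3 - <<'E'
from h import *
from plant import sensors
p=sensors.read_state()["tool_pos"]*1000
t,s=load("top18"),load("side18"); z=p[2]/1000-.0258
cov=[rect(.13,.225,z+.006)]
g=(p[0]+3.4,p[1]+24.5)
for nm,c in(("top",t),("side",s)):
    m=cov if nm=="top" else cov+[rect(.015,.035,z+.006,.08,n=30)]
    x,f=fit([c],m,(g[0],g[1],-14)); print(nm,"guess",np.round(g,1),x.round(1),round(f,1))
    case=[rect(.14,.24,.06)]
    x,f=fit([c],case,(570,-10,-14)); print("  case",x.round(1),round(f,1))
cv2.imwrite("pics/c9.png",cv2.resize(s["image"][130:250,200:340][:,:,::-1],(700,600),interpolation=2))
E
```

```text
T 34.5 wt [-0.085 -0.002 -0.013] F [ 0.19  0.41 -2.9 ] p [ 0.5653 -0.0365  0.1748] op 0.0116
t 34.5 yaw 82.1 tilt 0.08 turn 0.002 shift [0.0018 0.0006 0.0098] q [-0.15  0.08  1.65 -0.    1.41 -0.02]
top guess [569.  -12.7] [574.  -14.2 -10.9] -31.0
  case [586.7 -12.7 -10.9] -31.9
side guess [569.  -12.7] [572.8  -6.  -13.8] -88.8
  case [573.8  -7.1 -13.4] -25.8
```

```bash
echo '[0.002,0.0005,0,0.01,0,0.002,0.0005,0.0005,0.015,0,0.002,0,0,0.015,0,0.002,0,0,0.01,0,0.002,0,0,0.006,0,0.002,0,0,0.004,0,0.002,0,0,0,0,0.002,0,0,0,0]' > path.dat && python3 -m inch path.dat 60 >/dev/null; python3 w.py; python3 g.py .5662 -.0348 .114 82; python3 snap.py 19; python3 - <<'E'
from h import *
from plant import sensors
p=sensors.read_state()["tool_pos"]*1000
s=load("side19"); z=p[2]/1000-.0258
print("z",z,"guess",p[0]+3.4,p[1]+24.5)
for m in([rect(.13,.225,z+.006),rect(.015,.035,z+.006,.08,n=30)],[rect(.13,.225,z+.006)]):
    x,f=fit([s],m,(573,-7,-14)); print(x.round(1),round(f,1))
x,f=fit([s],[rect(.015,.035,z+.006,.08,n=30)],(573,-7,-14),sig=.8);print("slot only",x.round(1),"slot at",(x[0]-80*np.sin(x[2]/100)).round(1),(x[1]+80*np.cos(x[2]/100)).round(1))
cv2.imwrite("pics/c9.png",cv2.resize(s["image"][140:240,210:340][:,:,::-1],(780,600),interpolation=2))
E
```

```text
T 35.4 wt [-0.086 -0.059  0.043] F [-0.2  -0.07 -1.63] p [ 0.567  -0.0353  0.1161] op 0.0115
t 35.4 yaw 82.1 tilt 0.05 turn 0.002 shift [ 0.0004 -0.0008  0.0021] q [-0.15  0.13  1.71 -0.    1.3  -0.01]
z 0.09064601279869132 guess 570.5124825164834 -10.853576963729672
[573.9  -5.6 -13.8] -85.0
[574.1  -5.1 -14.1] -49.3
slot only [572.8  -5.6 -15. ] slot at 584.7 73.5
```

View pics/c9.png

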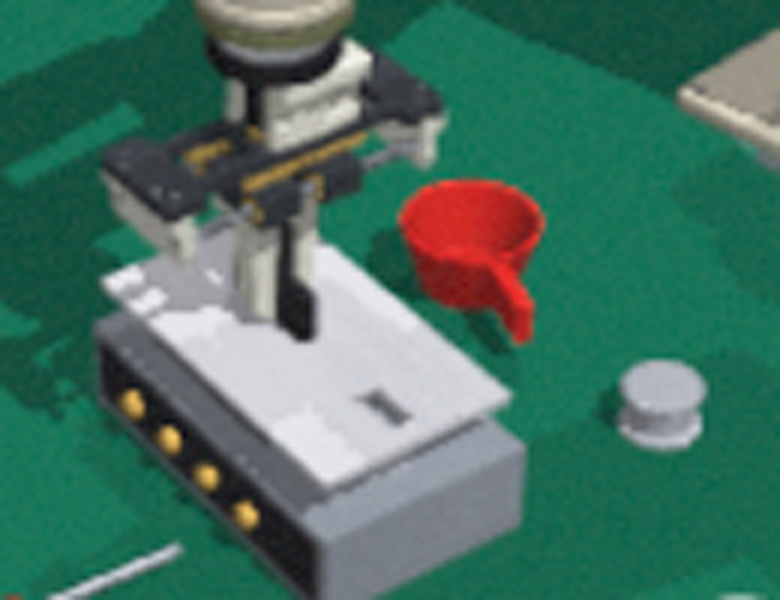

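The cover hangs over the case with the slot at about (385,405) above the stud. Both camera and arm frames agree within 1 mm, so I'll lower it.

```bash
echo '[0.002,0,-0.0007,0.005,0,0.002,0,0,0.005,0,0.002,0,0,0.005,0,0.002,0,0,0,0]' > path.dat && python3 -m inch path.dat 60 >/dev/null; python3 w.py; echo '[0.002,0,0,0.004,0,0.002,0,0,0.004,0,0.002,0,0,0.002,0,0.002,0,0,0,0]' > path.dat && python3 -m inch path.dat 60 >/dev/null; python3 w.py; echo '[0.002,0,0,0.002,0,0.002,0,0,0.002,0,0.002,0,0,0.001,0,0.002,0,0,0,0,0.002,0,0,0,0]' > path.dat && python3 -m inch path.dat 60 >/dev/null; python3 w.py
```

```text
T 35.9 wt [-0.115  0.009  0.06 ] F [ 0.52  0.45 -2.16] p [ 0.565  -0.0351  0.0993] op 0.0119
T 36.3 wt [-0.003  0.252  0.027] F [-1.26  0.58  1.64] p [ 0.5657 -0.0352  0.0906] op 0.0117
T 36.8 wt [ 0.062  0.696 -0.031] F [-3.82 -0.11  6.54] p [ 0.5661 -0.0352  0.0863] op 0.0117
```

```bash
echo '[0.002,0,0,0.001,0,0.002,0,0,0.001,0,0.002,0,0,0,0]' > path.dat && python3 -m inch path.dat 60 >/dev/null; python3 w.py; echo '[0.002,0,0,0.001,0,0.002,0,0,0.001,0,0.002,0,0,0,0,0.002,0,0,0,0]' > path.dat && python3 -m inch path.dat 60 >/dev/null; python3 w.py; python3 g.py .5662 -.0348 .0858 82
```

```text
T 37.1 wt [ 0.153  1.831 -0.04 ] F [-10.63   0.91  18.8 ] p [ 0.5661 -0.0353  0.0857] op 0.0116
T 37.5 wt [ 0.306  3.489 -0.015] F [-20.3    1.73  35.27] p [ 0.5662 -0.0353  0.0857] op 0.0115
t 37.5 yaw 82.1 tilt 0.04 turn 0.002 shift [ 0.0005 -0.     -0.0001] q [-0.15  0.16  1.73 -0.    1.25 -0.01]
```

```bash
echo '[0.002,0,0,-0.0008,0,0.002,0,0,0,0,0.002,0,0,0,0]' > path.dat && python3 -m inch path.dat 60 >/dev/null; python3 w.py; python3 snap.py 20; python3 - <<'E'
from h import *
s=load("side20")
x,f=fit([s],[rect(.13,.225,.066),rect(.015,.035,.066,.08,n=30)],(573,-7,-14)); print("cover side",x.round(1),round(f,1),"(case side 573.3 -6.7 -14.7)")
W=cloud(s); th=-.145; d=W[...,:2]-[.5735,-.0065]; lx=d[...,0]*np.cos(th)+d[...,1]*np.sin(th); ly=-d[...,0]*np.sin(th)+d[...,1]*np.cos(th)
m=(np.abs(lx)<.06)&(np.abs(ly)<.105)&(W[...,2]>.055)&(W[...,2]<.074); A=np.c_[lx[m],ly[m],np.ones(m.sum())]
print(m.sum(),"plane",np.linalg.lstsq(A,W[m][:,2],rcond=None)[0].round(4))
n=(np.hypot(lx,ly-.08)<.018)&(W[...,2]>.072); print("wing above cover pts",n.sum(),W[n][:,2].max().round(4) if n.any() else None)
E
```

```text
T 37.8 wt [ 0.322  2.815 -0.032] F [-16.08   1.2   27.53] p [ 0.5661 -0.0353  0.0857] op 0.0119
cover side [572.3  -9.4 -13.4] -71.5 (case side 573.3 -6.7 -14.7)
1094 plane [-0.0044 -0.0015  0.0643]
wing above cover pts 23 0.0844
```

```bash
python3 -c "
from plant import robot
print(robot.close_job())"
```

```text
the job is handed in; nothing more can be done
None
```

I handed the job in at about 38 s: the five balls are in the compartment, the empty cup stands upright on the bench, the stud is turned to its stop, and the gripper is still pressing the cover flush with the wing up through the slot (about 27 N). I don't have the verdict.

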